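# Lock the jig fence and hold a T-section offcut square in it

### The job

Turn the black cam knob of the grey fence jig clockwise until it clicks over and stays locked, so that the fence stands firm. Then bring the aluminium T-section offcut onto the jig's bed, web up and about midway along the fence, and press it firmly against the fence and down onto the bed together, with one diagonal push of roughly 10 N each way. Finish while still holding it pressed there, square and flat, and leave the other things on the bench alone.

Things in the scene. Friction and masses are not known exactly. Their poses are not given: they have to be found in the camera images.
- jig: grey painted base plate of the fence jig, 200 (x) x 156 (y) x 8 mm, screwed to the bench (does not move). Origin on its underside on the bench, midway across y, 90 mm behind its front edge; x points from the open front edge of the jig to the fence (roughly away from the robot), y along the fence, z up. The fence stands across the middle, the cam knob behind it.
- bed: flat bright metal bed plate on the jig, in front of the fence, 106 (x) x 136 (y) x 4 mm, fixed. Origin at the centre of its underside, 8 mm above the bench; its top is 12 mm above the bench. Axes as the jig.
- fence: steel fence bar, 14 (x) x 136 (y) x 14 mm, top 24 mm above the bench, that stands across the jig behind the bed. Origin at the middle of the lower edge line of its FRONT face (the face towards the bed, facing the jig's -x), 8 mm above the bench; axes as the jig. It slides along the jig's x, driven by the cam: front face at jig x = +25.6 mm with the knob at 0, about +21.5 mm when locked. While unlocked it gives way when pushed; locked, it stands firm.
- cam_knob (a joint): angle of the cam knob in rad: 0 at the start, grows CLOCKWISE seen from above. It resists with up to about 0.08 N m (return spring, friction) until dead centre at 1.0 rad; past that it snaps on to its stop at 1.35 rad and stays there, locked. Let go before 1.0 rad it may turn back.
- knob_grip (a point): grip point of the black bar knob, on its axis (vertical), 46 mm above the bench, 70 mm behind the jig's origin (jig x). The bar is 40 x 14 mm and reaches from 24 to 56 mm above the bench; below it is a disc of 42 mm diameter. The long side of the bar lies along this point's x, so the fingers take it along the point's y (14 mm); at the start that is the jig's x and y, and the point turns with the knob.
- work_web (a point): loose aluminium T-section offcut (about 0.25 kg) on its flange: flange 56 (x) x 110 (y) x 10 mm, on its middle an upright web 10 (x) x 110 (y) mm, from 10 to 49 mm above the underside. The point: mid-length, in the web, 34 mm above the underside. Fingers grip the web across x. Both flange edges are alike. Starts on the bench to the right of the jig. Smooth on bed and fence (friction 0.25).
- work: the same offcut: origin at the centre of its underside, axes as point work_web, z up.
- eraser: small rubber eraser in a sleeve, 20 x 45 x 12 mm, loose bystander on the bench; leave alone. Origin at the centre of its underside.
- dish: low round white dish, 72 mm across, 14 mm high, loose on the bench behind the jig; bystander, leave alone. Origin at the centre of its underside.
- handle_stand: fixed iron stand on the bench between jig and tray, base 175 x 160 x 16 mm; the handle standing in it reaches 280 mm above the bench: keep clear. Origin under its base.
- spool: small round spool, 39 x 56 x 11 mm, loose on the bench behind the jig; bystander, leave alone. Origin at the centre of its underside.

How it is judged (in metres and radians):
On the way, in this order (a step that is already met when the one before it is completed fails the run):
1. the cam knob is turned past its click and stays locked (value of joint cam_knob above 1.2 rad), for 0.2 s.
2. the offcut stands flat on the bed (contact force between work and bed above 0.5 N and z of work in the frame of bed below 0.007 m and angle between work's own z axis and vertical below 0.06 rad), for 0.1 s.
At the end, for the whole second after the job is handed in: Through the last second the knob is past 1.2 rad and the gripper presses the offcut with over 4 N on the fence and over 6 N (weight included) on the bed at once; it is flat (0.05 rad), parallel to the fence (0.05 rad), its middle within 30 mm of the fence's middle, at rest (value of joint cam_knob above 1.2 rad and contact force between work and fence above 4 N and contact force between work and bed above 6 N and contact force between the fingers and work above 3 N and angle between work's own z axis and vertical below 0.05 rad and angle between the y axis of work and the y axis of fence, either way round below 0.05 rad and z of work in the frame of bed below 0.006 m and y of work in the frame of fence between -0.03 and 0.03 m and linear speed of work below 0.02 m/s); the arm keeps its last pose, push and grip.
It fails at once if the eraser is moved by more than 20 mm (distance of eraser from where it was at the start of the episode above 0.02 m).
It fails at once if the dish is moved by more than 20 mm (distance of dish from where it was at the start of the episode above 0.02 m).
It fails at once if the spool is moved by more than 20 mm (distance of spool from where it was at the start of the episode above 0.02 m).
It also fails if it takes over 61 s, if anything falls off the work surface, if the arm or the gripper's body presses on something with over 40 N, if the wrist force passes 120 N, or if a joint passes its speed limit or range.

### The arm

A 6-joint arm with a two-finger parallel gripper is mounted at the origin on a cart in front of the work surface, level with it; the furniture and walls round the work are solid. World frame = base frame: x ahead of the robot, y to its left, z up, the work surface at z = 0. Lengths are in m, angles in degrees, forces in N, time in s.
With the tool pointing down it reaches from about 0.3 to 0.75 m from the base axis. Payload 8.5 kg.
Tool frame: the origin (TCP) lies at the centre of the arm's flange, where the gripper is bolted on; the fingertips stand 173 mm ahead of it and the grasp point (between the pads) lies env.pinch_z ahead of it (env.pinch_z is the distance from the TCP to the grasp point, in m); z points along the fingers, y is the line along which they close (so a half turn about z gives the same grasp; the last joint's range is limited). The gripper opens to 85 mm and grips with 20 to 120 N. Pads are 22 mm wide; open, the fingers measure 114 mm over their backs; the gripper's body (76 mm by 85 mm) begins 54 mm behind the grasp point. The pads swing forward as they close: fully open they stand 13 mm farther back than shut.
Start: joints at [57.966, 21.807, 74.336, -0, 83.858, -12.336], TCP at [0.185, 0.518, 0.405] pointing down, gripper open.
Joint ranges: [-178.18, 178.18], [-50.72, 133.34], [12.68, 142.11], [-81.47, 261.47], [9.98, 163.14], [-165.26, 165.26]. Speed limits (degrees/s): [136.94, 136.94, 180, 180, 180, 180].

### API

Orientations are given as a 3x3 rotation matrix whose columns are the frame's x, y, z axes.
In Python, from rig import env, get_image, job, spotter gives the robot as it stands. The module is installed in compiled form; this text tells all that it offers.
- The arm moves only by the shell command python3 -m creep 'ROWS' [FORCE]. ROWS is text: rows parted by semicolons, each of 7 numbers parted by spaces: the turn, a rotation vector about the tool's x, y, z in units of 8 degrees (1.0 is 8 degrees), then the shift along the tool's x, y, z in units of 30 mm (1.0 is 30 mm), then the finger opening in mm, from 0 to 85.4. A call has 1 to 12 rows; each row is the pose to reach, as a shift and turn from the pose commanded when the call began, along the tool's axes at that moment; what a row does not reach only later rows make up. A row lasts 1/10 s, in which the tool goes at most 50 mm and 8.59 degrees, less where a joint would pass 70% of its speed; a pose out of reach is approached as far as the arm can. A call with a gripper value outside its range is refused whole. The fingers move at their own pace and stop on an object; FORCE is the grip in N (left out, the last holds). Time passes only in rows, so rows that repeat a pose let the fingers close. It gives the time, the measured TCP pose, the force, the opening and the grip force at its end, in the units of the state.
- env.observe(): the state, without advancing time (a new reading comes with each control period).
- get_image(name): name is "scene" or "top"; returns a dict with "image" (384x512x3 uint8, blue, green, red), "depth" (384x512 float32, m along the optical axis (not along the pixel's ray), 0 where there is no reading), "intrinsics" (3x3 intrinsics, pixels), "view" (4x4, takes a point from world to camera coordinates). Camera axes: x right, y up, looking along -z (the intrinsics and any distortion apply to the point x, -y, -z); pixel columns grow to the right and rows downward; lengths in m; the calibration is good to about 2 mm. A picture is of the moment at which its call begins.
- job.close_job(): hands the job in; it is judged then, once.
Trained networks look in a picture, given as the dict that the camera call returned (one of the last four; its "shot" number tells which), for a name from the list of things; names that differ only in an ending like _2 or _b are one class to them, and where a whole thing is asked for, a point or a joint stands for the part that bears it (a point fixed in the world has none). Each returns a list of dicts, best first, with "p" (0 to 1); they miss things now and then, are a little off and sometimes report something else, mostly with a low value. They report only what shows in the picture. A call takes as long as a camera call.
- spotter.boxes_of(label, picture): "xy" ([column, row] in pixels, amid what is visible of it).
The state is a dict: "time_s": time; "q": joint angles; "qvel": joint speeds; "joint_efforts": joint torques, N m; "position": TCP position; "tool_rot": TCP orientation; "ft_force": force on the tool from outside, world axes, zero at the start; "wrist_torque": the same for the moment, N m; "grip_width": finger opening in m; "gripper_force": force on a finger pad.
Only numpy, scipy, OpenCV 4.12 (cv2) and the standard library are available. Lean on these libraries where they do the work, as an engineer would, in place of code of your own. Each camera call takes 0.05 s, during which the arm holds its last target. There are 200 camera calls.

## Working session

There is one attempt and no reset: what is moved stays moved. The work goes in short steps, Python scripts to look and compute and a shell command to move; the robot and the scene stay as the last step left them, time stands still between calls to the robot, and variables do not carry over. Pictures are saved under pics/ and viewed, at most 10 in all, crops included, and the job is handed in when it is done.

```bash
mkdir -p pics; cat > h.py <<'E'
import numpy as np, cv2
from rig import env, get_image, job, spotter
def world(p,u,v,d=None):
    K=np.array(p["intrinsics"]);V=np.array(p["view"])
    if d is None: d=p["depth"][int(round(v)),int(round(u))]
    c=np.array([(u-K[0,2])/K[0,0]*d,-(v-K[1,2])/K[1,1]*d,-d,1])
    return (np.linalg.inv(V)@c)[:3]
def cloud(p):
    K=np.array(p["intrinsics"]);V=np.array(p["view"]);d=p["depth"]
    v,u=np.mgrid[:d.shape[0],:d.shape[1]]
    c=np.stack([(u-K[0,2])/K[0,0]*d,-(v-K[1,2])/K[1,1]*d,-d,np.ones_like(d)],-1)
    w=(c@np.linalg.inv(V).T)[...,:3]; w[d==0]=np.nan
    return w
E
python3 - <<'E'
from h import *
np.set_printoptions(precision=4,suppress=True)
s=env.observe();print(env.pinch_z,s["time_s"],s["position"],s["tool_rot"],s["ft_force"])
ims=[]
for n in("top","scene"):
    p=get_image(n);ims.append(p["image"]);print(n,np.linalg.inv(p["view"])[:3,3])
    for l in("jig","bed","fence","cam_knob","work","eraser","dish","handle_stand","spool"):
        for r in spotter.boxes_of(l,p)[:2]: print(l,round(r["p"],2),r["xy"],world(p,*r["xy"]))
    np.save(n+".npy",cloud(p))
    cv2.imwrite(f"pics/{n}0.png",p["image"])
E
```

```text
0.1547 0.0 [0.1853 0.5178 0.4041] [[-0.9415  0.337  -0.0007]
 [ 0.337   0.9415 -0.0012]
 [ 0.0003 -0.0014 -1.    ]] [ 0.4718 -0.0262  0.0062]
top [0.4126 0.0027 0.9079]
jig 0.59 [158.4, 193.9] [0.4972 0.1905 0.0081]
bed 0.88 [149.1, 215.1] [0.448  0.2086 0.0096]
fence 0.75 [345.8, 260.7] [ 0.3563 -0.2434  0.0136]
fence 0.68 [156.7, 187.3] [0.5108 0.1923 0.0221]
cam_knob 0.74 [156.8, 170.0] [0.5454 0.1872 0.0546]
work 0.74 [239.8, 228.6] [0.4225 0.0013 0.0481]
work 0.46 [156.9, 169.6] [0.5463 0.187  0.0547]
eraser 0.68 [345.0, 258.6] [ 0.3609 -0.2419  0.0122]
dish 0.73 [141.6, 120.9] [0.6697 0.2407 0.0011]
spool 0.8 [226.8, 122.5] [0.6707 0.0396 0.0117]
scene [-0.1009 -0.5581  0.9736]
jig 0.97 [191.5, 184.6] [0.4659 0.1888 0.0144]
jig 0.28 [226.8, 228.1] [0.4174 0.0031 0.0087]
fence 0.61 [200.4, 173.1] [0.5099 0.1949 0.0242]
cam_knob 0.56 [209.5, 167.7] [0.539  0.185  0.0308]
cam_knob 0.54 [226.4, 226.6] [0.4184 0.0053 0.0124]
work 0.81 [229.1, 228.9] [ 0.4196 -0.0032  0.0082]
eraser 0.53 [285.4, 296.0] [ 0.3543 -0.2462  0.0142]
dish 0.7 [225.3, 143.6] [0.6686 0.2443 0.0047]
dish 0.7 [228.7, 228.8] [ 0.4191 -0.0023  0.0084]
```

View pics/top0.png

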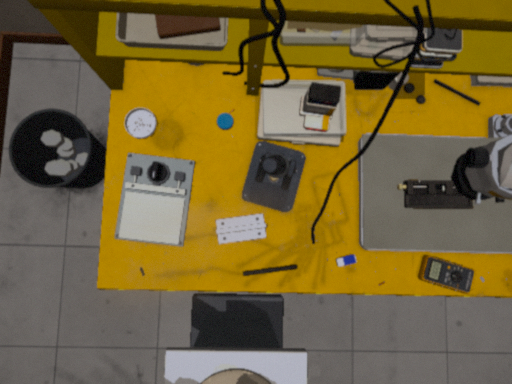

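```bash
python3 - <<'E'
import numpy as np,cv2
np.set_printoptions(precision=4,suppress=True)
w=np.concatenate([np.load("top.npy").reshape(-1,3)])
def rect(n,x,y,z):
    m=(w[:,0]>x[0])&(w[:,0]<x[1])&(w[:,1]>y[0])&(w[:,1]<y[1])&(w[:,2]>z[0])&(w[:,2]<z[1])
    q=w[m]; r=cv2.minAreaRect((q[:,:2]*1000).astype(np.float32)); c=np.cov(q[:,:2].T);e,v=np.linalg.eigh(c)
    print(n,m.sum(),r,"mean",q.mean(0),"axis deg",np.degrees(np.arctan2(v[1,1],v[0,1])))
rect("knob",(.45,.62),(.1,.28),(.049,.062))
rect("web",(.3,.55),(-.1,.1),(.042,.06))
rect("flange",(.3,.55),(-.1,.1),(.006,.06))
rect("fence",(.45,.57),(.1,.3),(.019,.028))
rect("jig",(.35,.65),(.08,.32),(.005,.028))
E
```

```text
knob 121 ((546.0296020507812, 193.22763061523438), (13.981046676635742, 39.52385711669922), 86.05313873291016) mean [0.546  0.1926 0.055 ] axis deg 175.45456287792868
web 278 ((469.511474609375, -31.5045166015625), (82.5447006225586, 191.81790161132812), 55.08418273925781) mean [ 0.4437 -0.0111  0.0491] axis deg 139.291964777735
flange 2627 ((435.2364807128906, -21.75635528564453), (229.19775390625, 156.32000732421875), 0.02906293235719204) mean [ 0.461  -0.0298  0.0175] axis deg 157.0466535298646
fence 681 ((533.64990234375, 194.30848693847656), (135.61041259765625, 63.37730407714844), 84.78855895996094) mean [0.524  0.1945 0.0232] axis deg 85.51403512452099
jig 5721 ((513.3814086914062, 212.0985870361328), (215.05126953125, 263.3477478027344), 77.27613830566406) mean [0.4842 0.1983 0.0119] axis deg 178.38082494839924
```

The top view shows the jig around (155,200) with its knob at (157,172) and guides at (140,177) and (182,180). The white offcut is at (241,228), the stand and handle at (273,175), the dish at (141,121) and the eraser at (345,260).

```bash
python3 - <<'E'
import numpy as np,cv2
np.set_printoptions(precision=4,suppress=True)
for n in("top","scene"):
    W=np.load(n+".npy");w=W.reshape(-1,3)
    def rect(nm,x,y,z):
        m=(w[:,0]>x[0])&(w[:,0]<x[1])&(w[:,1]>y[0])&(w[:,1]<y[1])&(w[:,2]>z[0])&(w[:,2]<z[1])
        q=w[m]; r=cv2.minAreaRect((q[:,:2]*1000).astype(np.float32)); c=np.cov(q[:,:2].T);e,v=np.linalg.eigh(c)
        print(n,nm,m.sum(),r,"mean",q.mean(0),"axis deg",np.degrees(np.arctan2(v[1,1],v[0,1])))
    rect("web",(.35,.47),(-.07,.08),(.044,.054))
    rect("flange",(.35,.47),(-.07,.08),(.006,.014))
    rect("fencebar",(.48,.53),(.1,.3),(.021,.027))
    a=np.radians(-4.5);c=np.array([.4762,.1981])
    d=w[:,:2]-c; jx=d@[np.cos(a),np.sin(a)]; jy=d@[-np.sin(a),np.cos(a)]
    print("jig-frame max height (cm) rows jx 10..110, cols jy -80..80")
    for x in range(10,111,10):
        row=[]
        for y in range(-80,81,10):
            m=(abs(jx*1000-x)<5)&(abs(jy*1000-y)<5); row.append(int(round(np.nanmax(w[m,2])*1000)) if m.any() else -1)
        print(x,row)
E
```

```text
top web 229 ((424.2250061035156, -0.4489860534667969), (9.876472473144531, 109.49964904785156), 9.250687599182129) mean [0.4241 0.     0.0488] axis deg 99.29609512820731
top flange 940 ((424.3369140625, -0.4701423645019531), (55.988609313964844, 109.456298828125), 9.233400344848633) mean [ 0.4241 -0.0006  0.0097] axis deg 99.159036831373
top fencebar 358 ((518.0889282226562, 195.74148559570312), (135.60865783691406, 32.245872497558594), 84.9901123046875) mean [0.5095 0.1959 0.0237] axis deg 85.05017899696236
jig-frame max height (cm) rows jx 10..110, cols jy -80..80
10 [10, 11, 14, 14, 15, 16, 15, 16, 15, 16, 14, 14, 15, 16, 15, 13, 9]
20 [10, 11, 14, 14, 12, 14, 14, 14, 13, 13, 15, 13, 13, 14, 14, 15, 10]
30 [10, 26, 27, 28, 27, 27, 27, 26, 26, 26, 27, 27, 26, 28, 26, 25, 9]
40 [10, 27, 25, 28, 25, 25, 25, 28, 28, 28, 26, 26, 27, 26, 26, 24, 10]
50 [9, 11, 11, 20, 11, 10, 16, 53, 57, 55, 18, 12, 9, 21, 10, 10, 9]
60 [7, 10, 24, 26, 26, 11, 23, 57, 60, 56, 25, 11, 24, 25, 24, 12, 11]
70 [11, 10, 24, 25, 26, 14, 28, 55, 59, 56, 26, 17, 26, 26, 24, 11, 12]
80 [10, 11, 23, 23, 23, 11, 2
[... 911 characters left out ...]
[10, 25, 26, 15, 19, 14, 18, 12, 13, 25, 17, 15, 17, 16, 14, 10, 9]
30 [12, 27, 27, 26, 28, 25, 27, 28, 28, 25, 26, 25, 27, 30, 28, 25, 5]
40 [9, 20, 24, 26, 28, 24, 25, 24, 25, 26, 26, 26, 25, 29, 27, 23, -1]
50 [11, 11, 20, 19, 14, 12, 25, 57, 58, 44, 16, 11, 12, 19, 10, 12, -1]
60 [12, 12, 28, 23, 23, 18, 27, 59, 59, 55, 13, 12, 25, 25, 18, 11, 8]
70 [9, 11, 27, 25, 21, 19, 27, 56, 58, -1, -1, 7, 25, 27, 22, 12, 8]
80 [10, 10, 22, 24, 20, 17, 25, 58, 60, -1, -1, -1, 25, 21, 24, 9, -1]
90 [12, 13, 10, 12, 11, 10, 19, 53, 59, -1, -1, -1, -1, 13, 12, 11, 7]
100 [9, 10, 11, 11, 10, 12, 11, 12, 11, 9, -1, -1, -1, 14, 12, 11, 0]
110 [8, 11, 11, 8, 10, 9, 11, 11, 10, 11, 8, -1, -1, 10, 10, 9, 7]
```

```bash
cat >> h.py <<'E'
from scipy.spatial.transform import Rotation as R
def go(x,y,z,yaw):
    "rotvec(8deg units), shift(30mm units) from the present pose to TCP xyz, tool down, y axis at yaw deg"
    s=env.observe();A=np.array(s["tool_rot"]);a=np.radians(yaw)
    Y=np.array([np.cos(a),np.sin(a),0]);Z=np.array([0,0,-1.]);X=np.cross(Y,Z)
    B=np.stack([X,Y,Z],1)
    r=np.degrees(R.from_matrix(A.T@B).as_rotvec())/8
    t=A.T@(np.array([x,y,z])-s["position"])/.03
    print("turn",r.round(3),"shift",t.round(3),"t",s["time_s"],"F",np.round(s["ft_force"],1),"pos",np.round(s["position"],4),"yaw",np.degrees(np.arctan2(A[1,1],A[0,1])).round(2),"w",s["grip_width"],s["gripper_force"])
E
python3 -c "
from h import *
go(.546,.1926,.30,85.3)"
```

```text
turn [ 0.    -0.    -1.875] shift [-14.971  -6.154   3.491] t 1.0 F [ 0.5 -0.7 -0.5] pos [0.1854 0.5178 0.4047] yaw 70.3 w 0.08556352918084215 0.0
```

```bash
python3 -m creep '0 0 -1.88 -14.97 -6.15 3.5 40;0 0 -1.88 -14.97 -6.15 3.5 40;0 0 -1.88 -14.97 -6.15 3.5 40;0 0 -1.88 -14.97 -6.15 3.5 40;0 0 -1.88 -14.97 -6.15 3.5 40;0 0 -1.88 -14.97 -6.15 3.5 40;0 0 -1.88 -14.97 -6.15 3.5 40;0 0 -1.88 -14.97 -6.15 3.5 40;0 0 -1.88 -14.97 -6.15 3.5 40;0 0 -1.88 -14.97 -6.15 3.5 40;0 0 -1.88 -14.97 -6.15 3.5 40;0 0 -1.88 -14.97 -6.15 3.5 40' 30
python3 -c "
from h import *
go(.546,.1926,.2037,85.3)"
```

```text
time_s: 2.2
position: [0.5466, 0.1919, 0.2992]
tool_rot: [[-0.997, 0.083, -0.001], [0.083, 0.997, 0.0], [0.001, -0.0, -1.0]]
ft_force: [-0.5, 0.6, 0.6]
grip_width: 0.0398
gripper_force: 0.0
turn [-0.    -0.007 -0.009] shift [0.018 0.023 3.183] t 2.2 F [-0.5  0.6  0.6] pos [0.5466 0.1919 0.2992] yaw 85.23 w 0.0397922354182187 0.0
```

Down onto the knob, then close.

```bash
python3 -m creep '0 0 0 0.02 0.02 1 40;0 0 0 0.02 0.02 2 40;0 0 0 0.02 0.02 2.7 40;0 0 0 0.02 0.02 3.2 40;0 0 0 0.02 0.02 3.2 40;0 0 0 0.02 0.02 3.2 8;0 0 0 0.02 0.02 3.2 8;0 0 0 0.02 0.02 3.2 8;0 0 0 0.02 0.02 3.2 8;0 0 0 0.02 0.02 3.2 8' 40
python3 -c "
from h import *
go(.546,.1926,.2037,85.3)"
```

```text
time_s: 3.2
position: [0.5454, 0.1936, 0.2051]
tool_rot: [[-0.997, 0.082, 0.002], [0.082, 0.997, 0.001], [-0.002, 0.001, -1.0]]
ft_force: [-2.7, 0.8, 6.3]
grip_width: 0.0136
gripper_force: 40.7
turn [0.006 0.012 0.002] shift [-0.021 -0.03   0.048] t 3.2 F [-2.7  0.8  6.3] pos [0.5454 0.1936 0.2051] yaw 85.32 w 0.013613813253743853 40.661948919296265
```

```bash
python3 -m creep '0 0 1 0 0 0 8;0 0 2 0 0 0 8;0 0 3 0 0 0 8;0 0 4 0 0 0 8;0 0 5 0 0 0 8;0 0 6 0 0 0 8;0 0 7 0 0 0 8;0 0 8 0 0 0 8;0 0 9 0 0 0 8;0 0 9.7 0 0 0 8;0 0 9.7 0 0 0 8;0 0 9.7 0 0 0 8'
python3 -c "
from h import *
print(env.observe()['wrist_torque'])
go(.546,.1926,.2037,8)"
```

```text
time_s: 4.4
position: [0.545, 0.1931, 0.2051]
tool_rot: [[-0.135, 0.991, -0.0], [0.991, 0.135, -0.001], [-0.001, -0.0, -1.0]]
ft_force: [-5.9, -4.2, 9.8]
grip_width: 0.0134
gripper_force: 40.9
[-0.76890299  0.98286641 -0.0353163 ]
turn [-0.003  0.008 -0.03 ] shift [-0.02   0.031  0.047] t 4.4 F [-5.9 -4.2  9.8] pos [0.545  0.1931 0.2051] yaw 7.76 w 0.013416248251731471 40.91224193572998
```

```bash
python3 -m creep '0 0 0 0 0 0 40;0 0 0 0 0 0 40;0 0 0 0 0 0 40;0 0 0 0 0 0 40;0 0 0 0 0 -1 40;0 0 0 0 0 -2 40;0 0 0 0 0 -3.4 40;0 0 0 0 0 -3.4 40'
python3 -c "
from h import *
go(.4242,-.0005,.30,9.2)"
```

```text
time_s: 5.2
position: [0.5461, 0.1936, 0.311]
tool_rot: [[-0.135, 0.991, 0.01], [0.991, 0.135, 0.001], [0.0, 0.01, -1.0]]
ft_force: [-0.2, 0.9, -0.2]
grip_width: 0.0402
gripper_force: 0.0
turn [ 0.072  0.    -0.181] shift [-5.862 -4.902  0.315] t 5.2 F [-0.2  0.9 -0.2] pos [0.5461 0.1936 0.311 ] yaw 7.75 w 0.04020811799440754 0.0
```

```bash
python3 -m creep '0 0 -0.18 -1 -0.8 0 40;0 0 -0.18 -2.3 -2 0 40;0 0 -0.18 -3.6 -3.1 0 40;0 0 -0.18 -4.8 -4.1 0.1 40;0 0 -0.18 -5.86 -4.9 0.3 40;0 0 -0.18 -5.86 -4.9 0.3 40;0 0 -0.18 -5.86 -4.9 0.3 40'
python3 - <<'E'
from h import *
p=get_image("top");cv2.imwrite("pics/t1.png",cv2.resize(p["image"][110:270,100:300],None,fx=4,fy=4)[:600]);
W=cloud(p).reshape(-1,3);m=(W[:,0]>.5)&(W[:,0]<.6)&(abs(W[:,1]-.193)<.04)&(W[:,2]>.049)&(W[:,2]<.062)
print(cv2.minAreaRect((W[m,:2]*1000).astype(np.float32)))
go(.4242,-.0005,.190,9.2)
E
```

```text
time_s: 5.9
position: [0.4235, -0.0011, 0.2966]
tool_rot: [[-0.158, 0.988, 0.0], [0.988, 0.158, 0.0], [0.0, 0.0, -1.0]]
ft_force: [0.9, 0.1, 0.8]
grip_width: 0.0403
gripper_force: 0.0
((545.9617919921875, 193.36965942382812), (14.160780906677246, 39.501914978027344), 7.234533786773682)
turn [ 0.003 -0.    -0.006] shift [-3.000e-03  1.100e-02  3.558e+00] t 5.95 F [-0.4 -0.5 -0.4] pos [ 0.4238 -0.0005  0.2967] yaw 9.15 w 0.040083978199423456 0.0
```

View pics/t1.png

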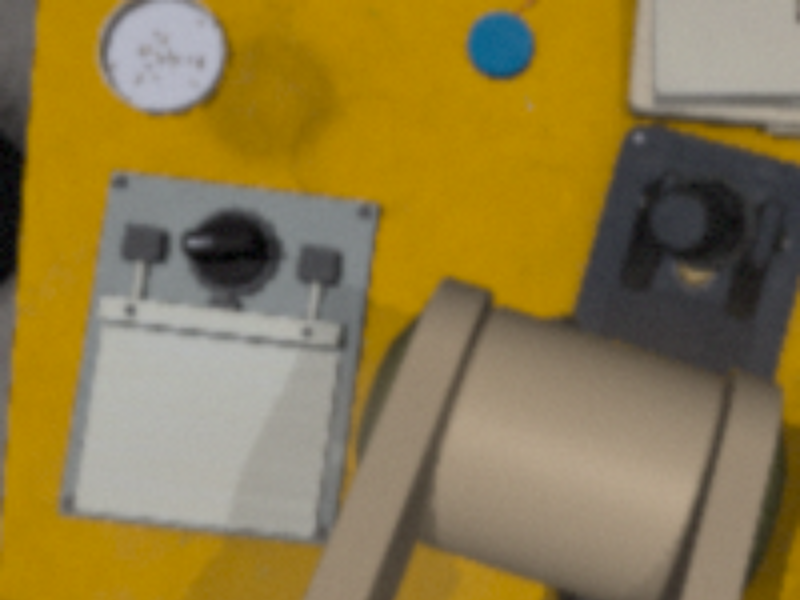

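The knob bar at (230,247) in the crop now lies across the jig, turned about 78°, so it is locked. The arm hides the offcut. Next I'll descend and grip the web.

```bash
python3 -m creep '0 0 0 0 0 1 40;0 0 0 0 0 2 40;0 0 0 0 0 3 40;0 0 0 0 0.01 3.55 40;0 0 0 0 0.01 3.55 40;0 0 0 0 0.01 3.55 5;0 0 0 0 0.01 3.55 5;0 0 0 0 0.01 3.55 5;0 0 0 0 0.01 3.55 5;0 0 0 0 0.01 3.55 5;0 0 0 0 0.01 3.55 5' 60
python3 -m creep '0 0 0 0 0 -0.5 5;0 0 0 0 0 -1 5;0 0 0 0 0 -2 5;0 0 0 0 0 -2 5;0 0 0 0 0 -2 5'
python3 - <<'E'
from h import *
for n in("scene",):
    p=get_image(n);cv2.imwrite("pics/s2.png",cv2.resize(p["image"][120:280,120:320],None,fx=3.7,fy=3.7))
a=np.radians(-4.7);X=np.array([np.cos(a),np.sin(a)])
c=np.array([.546,.1931])-.07*X+(.0215-.028-.012)*X
print(c);go(*c,.230,-4.7)
E
```

```text
time_s: 7.05
position: [0.4241, -0.0004, 0.1912]
tool_rot: [[-0.159, 0.987, 0.003], [0.987, 0.159, -0.0], [-0.001, 0.003, -1.0]]
ft_force: [0.9, 3.9, 7.5]
grip_width: 0.0089
gripper_force: 59.8
time_s: 7.55
position: [0.4235, -0.0005, 0.2503]
tool_rot: [[-0.16, 0.987, 0.001], [0.987, 0.16, -0.0], [-0.0, 0.001, -1.0]]
ft_force: [0.3, -0.8, -2.7]
grip_width: 0.0093
gripper_force: 59.1
[0.45779759 0.20035156]
turn [-5.000e-03 -1.000e-03  1.735e+00] shift [6.427 2.199 0.657] t 7.6 F [-0.7 -0.6 -3.7] pos [ 0.4234 -0.0005  0.2497] yaw 9.18 w 0.009367118353333979 59.104573130607605
```

View pics/s2.png

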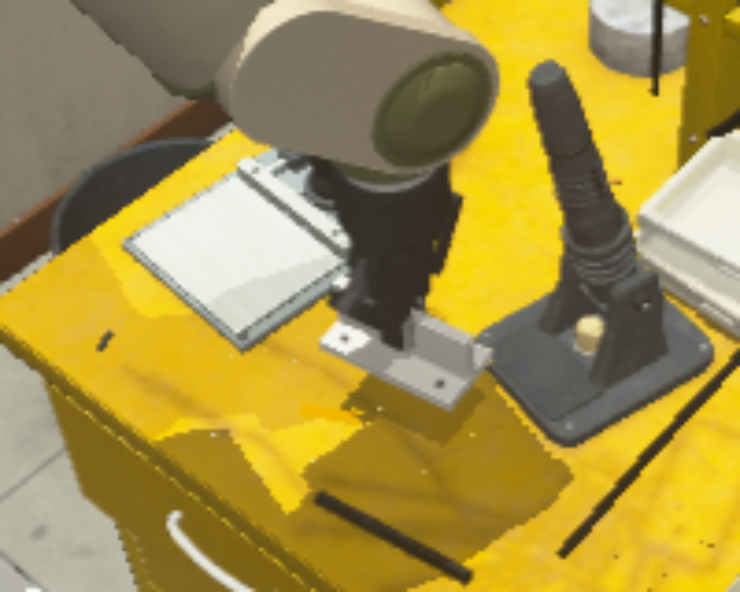

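The offcut is held upright at (410,360) and clear of the bench. Now I'll carry it over the bed.

```bash
python3 -m creep '0 0 0.3 1 0.3 0 5;0 0 0.6 2.2 0.7 0 5;0 0 1 3.4 1.1 0 5;0 0 1.4 4.6 1.5 0 5;0 0 1.73 5.6 1.9 0 5;0 0 1.73 6.43 2.2 0 5;0 0 1.73 6.43 2.2 0.6 5;0 0 1.73 6.43 2.2 1 5;0 0 1.73 6.43 2.2 1 5;0 0 1.73 6.43 2.2 1 5'
python3 - <<'E'
from h import *
p=get_image("scene");cv2.imwrite("pics/s3.png",cv2.resize(p["image"][120:270,120:300],None,fx=4,fy=4))
go(.45780,.20035,.2035,-4.7)
E
```

```text
time_s: 8.6
position: [0.4581, 0.2003, 0.2196]
tool_rot: [[0.081, 0.997, -0.002], [0.997, -0.081, -0.0], [-0.0, -0.002, -1.0]]
ft_force: [-0.8, 0.1, -2.6]
grip_width: 0.0093
gripper_force: 58.9
turn [-0.003  0.001  0.003] shift [ 0.003 -0.015  0.553] t 8.65 F [-0.6  0.3 -2.6] pos [0.4583 0.2002 0.2201] yaw -4.67 w 0.008713936871788038 58.90210747718811
```

View pics/s3.png

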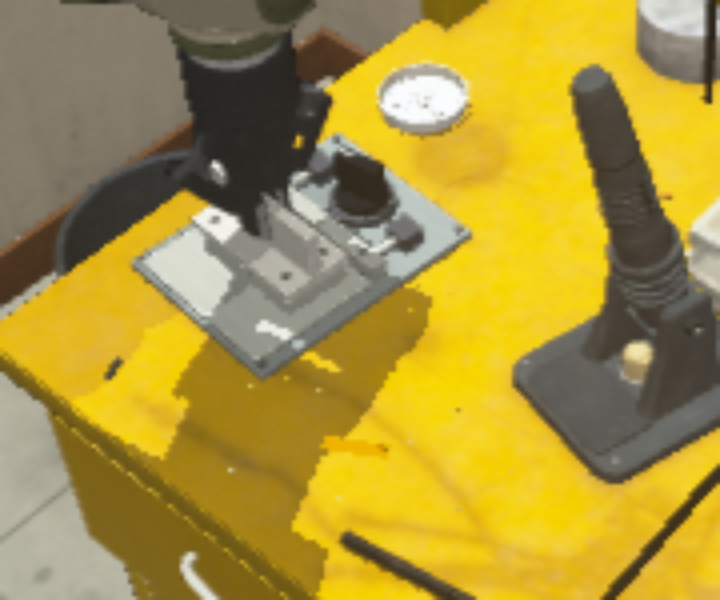

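The offcut hovers over the bed around (290,250), parallel to the fence and in front of it. Lowering it now.

```bash
python3 -m creep '0 0 0 0 0 0.25 5;0 0 0 0 0 0.45 5;0 0 0 0 0 0.52 5;0 0 0 0 0 0.55 5;0 0 0 0 0 0.55 5;0 0 0 0 0 0.55 5' 60
python3 -m creep '0 0 0 0 0 0.03 5;0 0 0 0 0 0.03 5;0 0 0 0 0 0.03 5'
```

```text
time_s: 9.25
position: [0.4582, 0.2004, 0.2039]
tool_rot: [[0.081, 0.997, 0.0], [0.997, -0.081, 0.0], [0.0, 0.0, -1.0]]
ft_force: [-1.0, -0.6, -3.1]
grip_width: 0.0088
gripper_force: 59.0
time_s: 9.55
position: [0.4582, 0.2004, 0.2032]
tool_rot: [[0.081, 0.997, 0.001], [0.997, -0.081, 0.0], [0.0, 0.001, -1.0]]
ft_force: [-1.0, 0.2, 3.6]
grip_width: 0.0092
gripper_force: 59.7
```

```bash
python3 -m creep '0 0 0 0 0.1 0 5;0 0 0 0 0.2 0 5;0 0 0 0 0.3 0 5;0 0 0 0 0.35 0 5;0 0 0 0 0.35 0 5;0 0 0 0 0.35 0 5'
python3 -m creep '0 0 0 0 0.03 0.02 5;0 0 0 0 0.06 0.02 5;0 0 0 0 0.06 0.02 5;0 0 0 0 0.06 0.02 5'
```

```text
time_s: 10.15
position: [0.4686, 0.1996, 0.2032]
tool_rot: [[0.082, 0.997, -0.0], [0.997, -0.082, 0.0], [0.0, -0.0, -1.0]]
ft_force: [-3.5, -0.1, 7.4]
grip_width: 0.0092
gripper_force: 60.7
time_s: 10.55
position: [0.4693, 0.1996, 0.2032]
tool_rot: [[0.082, 0.997, -0.003], [0.997, -0.082, 0.0], [0.0, -0.003, -1.0]]
ft_force: [-12.3, 1.9, 19.7]
grip_width: 0.0092
gripper_force: 62.7
```

```bash
python3 -m creep '0 0 0 0 0.02 -0.02 5;0 0 0 0 0.02 -0.02 5;0 0 0 0 0.02 -0.02 5;0 0 0 0 0.02 -0.02 5;0 0 0 0 0.02 -0.02 5'
```

```text
time_s: 11.05
position: [0.4696, 0.1996, 0.2033]
tool_rot: [[0.082, 0.997, -0.005], [0.997, -0.082, 0.0], [0.0, -0.005, -1.0]]
ft_force: [-12.3, 1.7, 15.8]
grip_width: 0.0093
gripper_force: 62.0
```

```bash
python3 - <<'E'
from h import *
for i in range(4):
    p=get_image("scene");s=env.observe();print(np.round(s["ft_force"],1),np.round(s["wrist_torque"],2),np.round(s["position"],4))
cv2.imwrite("pics/s4.png",cv2.resize(p["image"][150:230,140:260],None,fx=6,fy=6))
t=get_image("top");W=cloud(t).reshape(-1,3)
a=np.radians(-4.7);d=W[:,:2]-(np.array([.546,.1931])-.07*np.array([np.cos(a),np.sin(a)]))
jx=d@[np.cos(a),np.sin(a)];jy=d@[-np.sin(a),np.cos(a)]
m=(abs(jy)<.07)&(jx>-.04)&(jx<.018)&(W[:,2]>.018)&(W[:,2]<.027)
print("flange top",m.sum(),np.nanmin(jy[m]),np.nanmax(jy[m]),W[m,2].mean())
E
```

```text
[-13.    1.6  14.7] [ 0.31  1.85 -0.35] [0.4696 0.1996 0.2033]
[-12.7   3.1  15.3] [ 0.25  1.86 -0.34] [0.4696 0.1996 0.2033]
[-13.    2.2  14.1] [ 0.3   1.88 -0.36] [0.4696 0.1996 0.2033]
[-12.    3.1  16. ] [ 0.29  1.93 -0.32] [0.4696 0.1996 0.2033]
flange top 291 -0.054840657796163796 -0.01789396757926222 0.02189118947294331
```

View pics/s4.png

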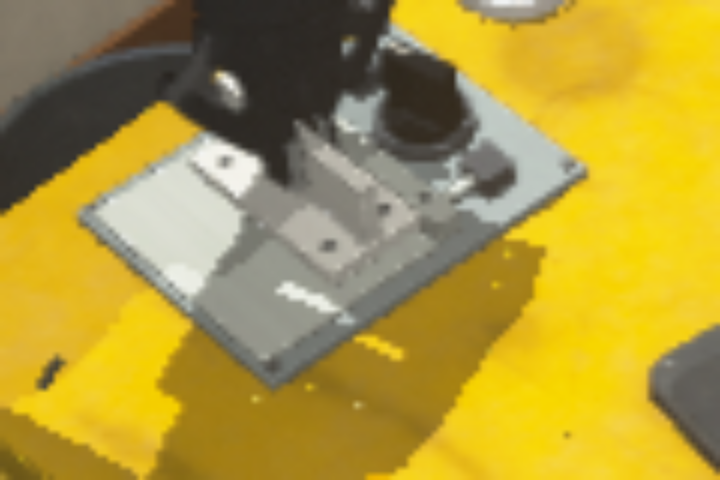

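The offcut sits flat against the fence at about (320,220), in mid-fence. The wrist reads about 12 N towards the fence and 15 N down, both steady, so I'm handing it in.

```bash
python3 -c "
from rig import job
print(job.close_job())"
```

```text
the job is handed in; nothing more can be done
None
```

The job is handed in: the knob is locked at about 78°, and the offcut is held flat and square at mid-fence, pressed with about 12 N towards the fence and 15 N down (wrist readings); the verdict was not shown.

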